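Load the coupon carrier and snap its cap home

TASK

Stack the two drilled metal coupons over the spindle of the carrier, one on the other, lying flat and square with the carrier's pedestal. Then press the snap cap onto the spindle's ball-lock tip until it clicks and sits fully down on the coupons, and keep pressing firmly after the click: the program finishes while still holding the cap down with a push of about 10 N. Do not disturb the two weights or the dropper bottle.

Things in the scene. Friction and masses are not known exactly. Their poses are not given: they have to be found in the camera images.
- carrier: Fixed coupon carrier on the worktop. Origin: centre of its underside (worktop height), z up. Dark foot 74 (x) x 92 (y) x 6 mm; on it a metal pedestal 46 (x) x 64 (y) mm, flat top at z = 16 mm. From its centre rises a round spindle: 24 mm across up to z = 31 mm, tapering to 17 mm at z = 34; above that a neck 13 mm across, with a tapered tip ending at z = 58 mm.
- ball_ring (a point): Point on the spindle axis at carrier z = 50 mm, where four spring-loaded steel balls (at +x, -x, +y, -y) stick out of the neck, to 22 mm across; each can be pushed in by 4 mm. The balls lock the cap.
- pile_top (a point): Point on the spindle axis at carrier z = 36 mm: the top of the pile once both coupons are stacked, where the cap's underside must end.
- coupon_a: Loose flat aluminium plate, 46 (x) x 64 (y) x 10 mm thick, 70 g, with a 28 mm round through-hole in its centre; identical to coupon_b. Origin: centre of its underside; z up. Starts flat on the worktop. Can be gripped across its 46 mm width. The two may be stacked in either order.
- coupon_b: As coupon_a.
- cap: Loose white ribbed round snap cap, 36 mm across, 32 mm high, 50 g, closed on top, open below. Origin: centre of its underside (the open end), z up along its axis. Starts upright, open end down, on the worktop. The mouth is a cone 25 mm wide that narrows to the lip; above the lip the inside is 25 mm wide, up to 26 mm above the underside.
- cap_lip (a point): Centre of the cap's inner lip, 17 mm wide, 7 to 9 mm above the underside. Pushed down the spindle, the cap meets the balls with its underside about 11 mm above its seat; the force rises to roughly 10 N, drops suddenly as the lip passes the balls (about 6 to 7 mm above the seat), and the cap is then drawn down onto the upper coupon.
- weight_200: Bystander: brass-coloured knobbed calibration weight, 33 mm across, 50 mm high. Origin: centre of its underside.
- weight_500: Bystander: silvery knobbed calibration weight, 43 mm across, 60 mm high. Origin: centre of its underside.
- dropper: Bystander: small brown dropper bottle, 33 mm across, 102 mm high. Origin: centre of its underside.
There are look-alikes about, which are no part of the job. Leave any turquoise look-alike of the coupon_b alone.

How it is judged:
On the way, in this order (a step that is already met when the one before it is completed fails the run):
1. both coupons lie stacked on the pedestal, flat and square with it (horizontal distance between each of coupon_a, coupon_b and carrier below 0.004 m and angle between the x axis of each of coupon_a, coupon_b and the x axis of carrier, either way round below 0.12 rad and angle between each of coupon_a, coupon_b's own z axis and vertical below 0.06 rad and ((z of coupon_a in the frame of carrier between 0.0135 and 0.0185 m and z of coupon_b in the frame of carrier between 0.0235 and 0.0285 m) or (z of coupon_b in the frame of carrier between 0.0135 and 0.0185 m and z of coupon_a in the frame of carrier between 0.0235 and 0.0285 m))), for 0.2 s.
2. the cap has snapped past the balls and sits down on the coupons (horizontal distance between cap and carrier below 0.003 m and angle between cap's own z axis and vertical below 0.1 rad and z of cap in the frame of carrier between 0.0335 and 0.0385 m), for 0.1 s.
At the end, for the whole second after the job is handed in: Coupons stacked on the pedestal (either order): centred within 4 mm, square within 0.12 rad, flat, each within 2.5 mm of its height. Cap clicked home: underside within 2.5 mm of the pile's top (36 mm), upright within 0.1 rad, held by the gripper and pressed on the coupons with over 5 N (all of step 1 and all of step 2 and (contact force between cap and coupon_a above 5 N or contact force between cap and coupon_b above 5 N) and contact force between any of the fingers, the arm and cap above 1 N); the arm keeps its last pose, push and grip.
It fails at once if the two weights or the dropper bottle are moved by more than 20 mm (distance of any of weight_200, weight_500, dropper from where it was at the start of the episode above 0.02 m).
It also fails if it takes over 64 s, if anything falls off the work surface, if the arm or the gripper's body presses on something with over 40 N, if the wrist force passes 120 N, or if a joint passes its speed limit or range.

ROBOT

A 6-joint arm with a two-finger parallel gripper is mounted at the origin on the work surface; the furniture and walls round the work are solid. World frame = base frame: x ahead of the robot, y to its left, z up, the work surface at z = 0. Lengths are in m, angles in rad, forces in N, time in s.
With the tool pointing down it reaches from about 0.325 to 0.875 m from the base axis. Payload 4.4 kg.
Tool frame: the origin (TCP) lies midway between the tips of the shut fingers; the grasp point (between the pads) lies 19 mm behind it (grip_depth is the distance from the TCP to the grasp point, in m); z points along the fingers, y is the line along which they close (so a half turn about z gives the same grasp; the last joint's range is limited). The gripper opens to 85 mm and grips with 20 to 120 N. Pads are 22 mm wide; open, the fingers measure 114 mm over their backs; the gripper's body (76 mm by 85 mm) begins 54 mm behind the grasp point. The pads swing forward as they close: fully open they stand 13 mm farther back than shut.
Start: joints at [1.131, 0.207, 1.542, -0, 1.393, -0.15], TCP at [0.164, 0.551, 0.199] pointing down, gripper open.
Joint ranges: [-2.73, 2.73], [-0.86, 2.22], [0.23, 2.46], [-1.11, 4.25], [0.08, 2.63], [-2.82, 2.82]. Speed limits (rad/s): [2.79, 2.79, 3.14, 3.14, 3.14, 3.14].

INTERFACE

Orientations are given as a rotation vector (axis times angle).
In Python, from workcell import get_state, grab_frame, camera_params, job_done, grip_depth gives the robot as it stands. The module is installed in compiled form; this text tells all that it offers.
- The arm moves only by the tool arm_command, never from a script. Its argument "plan" is a list of rows, each a list of 3 entries, a list of its own where there are three numbers: the shift along the world's x, y, z in units of 0.3 m (1.0 is 0.3 m), then the turn about the world's z in units of 45 degrees (1.0 is 45 degrees), then the finger opening in mm, from 0 to 85.4. In form: [[[x, y, z], spin, claw], ...]. A call has exactly 10 rows; each row shifts and turns the commanded pose from where the row before left it; what a row does not reach is not made up. A row lasts 1/12 s, in which the tool goes at most 41.7 mm and 7.16 degrees, less where a joint would pass 70% of its speed; a pose out of reach is approached as far as the arm can. A call with a number of a shift or a turn outside -1 to 1 is refused whole. A call with a gripper value outside its range is refused whole. The fingers move at their own pace and stop on an object; "squeeze" is the grip in N (left out, the last holds). Time passes only in rows, so rows that do not move let the fingers close, or fill a call up. It gives the time, the measured TCP pose, the force, the opening and the grip force at its end, in the units of the state.
- get_state(): the state, without advancing time (a new reading comes with each control period).
- grab_frame(name): name is "scene" or "top"; returns (picture, depth): 420x560x3 uint8, red, green, blue; 420x560 float32, m along the optical axis (not along the pixel's ray), 0 where there is no reading.
- camera_params(name): a dict with "fx", "fy", "cx", "cy" (pixels), "xyz" and "attitude" of the camera in the world. Camera axes: x right, y down, z forward; pixel columns grow to the right and rows downward; lengths in m; the calibration is good to about 2 mm. A picture is of the moment at which its call begins. camera_params takes no time and is no camera call.
- job_done(): hands the job in; it is judged then, once.
The state is a dict: "time": time; "joint_positions": joint angles; "qvel": joint speeds; "joint_torque": joint torques, N m; "tool_pos": TCP position; "eef_rot": TCP orientation; "wrist_force": force on the tool from outside, world axes, zero at the start; "ft_torque": the same for the moment, N m; "gripper_width": finger opening in m; "finger_force": force on a finger pad.
Only numpy, scipy, OpenCV 4.12 (cv2) and the standard library are available. Lean on these libraries where they do the work, as an engineer would, in place of code of your own. Each camera call takes 0.05 s, during which the arm holds its last target. There are 200 camera calls.

## Working session

There is one attempt and no reset: what is moved stays moved. The work goes in short steps, Python scripts to look and compute and a tool call to move; the robot and the scene stay as the last step left them, time stands still between calls to the robot, and variables do not carry over. Pictures are saved under pics/ and viewed, at most 10 in all, crops included, and the job is handed in when it is done.

Besides the shell and the picture viewer there is one more tool, called as name(argument=value, ...) on one line, values as JSON. arm_command: Moves the arm, as the interface text tells. Its arguments: {"type":"object","properties":{"plan":{"type":"array","items":{"type":"array"}},"squeeze":{"type":"number"}},"required":["plan"]}

```bash
mkdir -p pics; python3 - <<'E'
from workcell import *
import cv2,numpy as np
s=get_state();print(s['time'],s['tool_pos'],s['eef_rot'],s['wrist_force'])
for n in('scene','top'):
    p,d=grab_frame(n);cv2.imwrite(f'pics/{n}0.png',p[:,:,::-1]);np.save(f'pics/{n}0.npy',d);print(n,camera_params(n))
E
```

```text
0.0 [0.16396164 0.55025073 0.19758665] [-0.45356212 -3.10796624  0.00352043] [-0.32298307  0.11185692  0.07049041]
scene {'fx': 407.95335992792934, 'fy': 407.95335992792934, 'cx': 282.4762441431369, 'cy': 206.74210500535156, 'xyz': array([0.10462397, 0.45564237, 0.79107336]), 'attitude': array([-0.73736685,  2.5747579 , -1.11486981])}
top {'fx': 512.6194884781817, 'fy': 512.6194884781817, 'cx': 286.0859529986069, 'cy': 204.25203475943638, 'xyz': array([ 0.28988734, -0.17680808,  1.36874265]), 'attitude': array([-2.161527 ,  2.1339366, -0.199172 ])}
```

View pics/scene0.png

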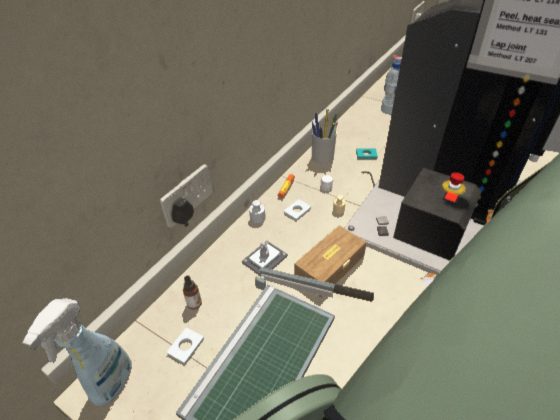

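View pics/top0.png

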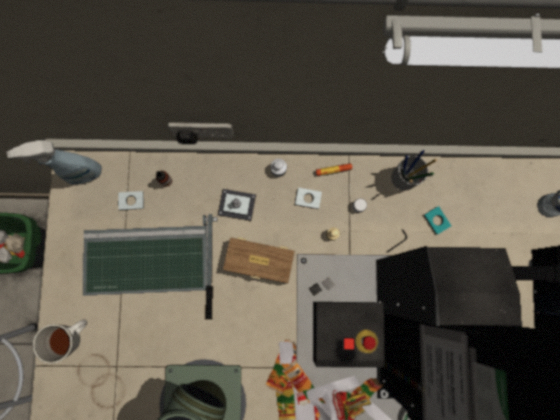

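```bash
cat > h.py <<'E'
import numpy as np,cv2
from scipy.spatial.transform import Rotation as R
from workcell import *
def proj(n,P):
    c=camera_params(n);q=R.from_rotvec(c['attitude']).inv().apply(np.atleast_2d(P)-c['xyz'])
    return np.c_[c['fx']*q[:,0]/q[:,2]+c['cx'],c['fy']*q[:,1]/q[:,2]+c['cy']]
def onz(n,uv,z):
    c=camera_params(n);uv=np.atleast_2d(uv).astype(float)
    r=R.from_rotvec(c['attitude']).apply(np.c_[(uv[:,0]-c['cx'])/c['fx'],(uv[:,1]-c['cy'])/c['fy'],np.ones(len(uv))])
    return c['xyz']+r*((z-c['xyz'][2])/r[:,2])[:,None]
def cloud(n,d):
    c=camera_params(n);v,u=np.mgrid[:d.shape[0],:d.shape[1]]
    P=np.stack([(u-c['cx'])/c['fx']*d,(v-c['cy'])/c['fy']*d,d],-1)
    return R.from_rotvec(c['attitude']).apply(P.reshape(-1,3)).reshape(P.shape)+c['xyz']
E
python3 - <<'E'
from h import *
for n,pts in (('top',dict(cA=(131,200),cB=(308,198),car=(237,204),cap=(359,206),w5=(278,168),w2=(333,235),dr=(163,178),tq=(437,220),base=(200,395))),('scene',dict(cA=(185,346),cB=(297,210),car=(265,256),cap=(326,184),tq=(367,154)))):
    C=cloud(n,np.load(f'pics/{n}0.npy'))
    for k,(u,v) in pts.items(): print(n,k,onz(n,(u,v),0.0)[0].round(3),C[v,u].round(3))
print(proj('top',get_state()['tool_pos']))
a=cv2.imread('pics/top0.png')[150:270,100:460];b=cv2.imread('pics/scene0.png')[130:370,150:390]
cv2.imwrite('pics/c1.png',cv2.resize(a,(792,264),interpolation=2))
cv2.imwrite('pics/c2.png',cv2.resize(b,(600,600),interpolation=2))
E
```

```text
top cA [0.519 0.21  0.   ] [ 0.519  0.211 -0.004]
top cB [ 0.531 -0.267  0.   ] [ 0.532 -0.267 -0.003]
top car [ 0.512 -0.075  0.   ] [ 0.505 -0.079  0.046]
top cap [ 0.511 -0.406  0.   ] [ 0.506 -0.4    0.036]
top w5 [ 0.613 -0.185  0.   ] [ 0.599 -0.184  0.061]
top w2 [ 0.432 -0.335  0.   ] [ 0.426 -0.329  0.052]
top dr [0.58  0.127 0.   ] [0.565 0.111 0.074]
top tq [ 0.476 -0.618  0.   ] [ 0.476 -0.617  0.001]
top base [0.019 0.006 0.   ] [ 0.078 -0.034  0.297]
scene cA [0.519 0.212 0.   ] [0.519 0.212 0.001]
scene cB [ 0.532 -0.266  0.   ] [ 0.533 -0.267 -0.001]
scene car [ 0.514 -0.079  0.   ] [ 0.503 -0.064  0.021]
scene cap [ 0.516 -0.41  -0.   ] [ 0.505 -0.385  0.022]
scene tq [ 0.474 -0.616  0.   ] [ 0.473 -0.613  0.002]
[[-60.60270309 342.53245515]]
```

View pics/c1.png

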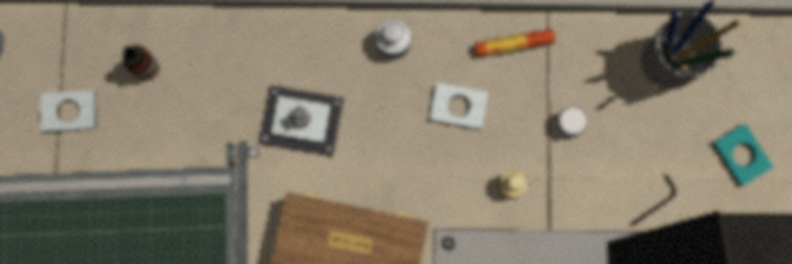

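View pics/c2.png

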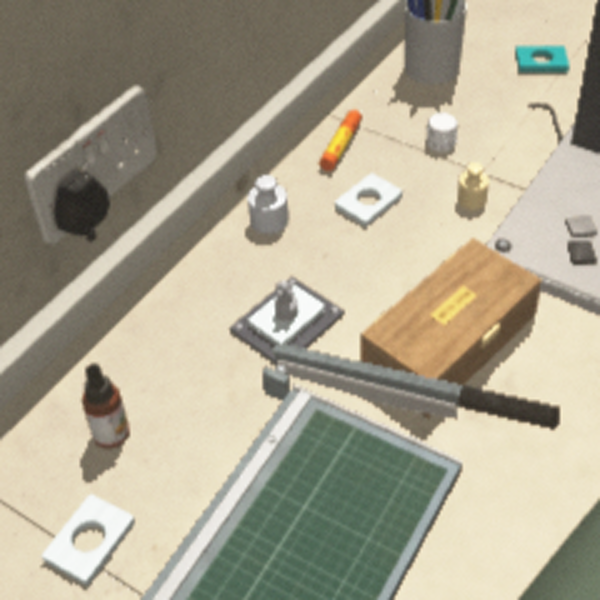

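```bash
cat > seg.py <<'E'
from h import *
def rect(n,img,c,z,half=.06,S=4000,tex=None):
    # orthographic view at height z; x right, y up
    m=int(2*half*S);w=np.array([[c[0]-half,c[1]+half,z],[c[0]+half,c[1]+half,z],[c[0]+half,c[1]-half,z],[c[0]-half,c[1]-half,z]])
    H=cv2.getPerspectiveTransform(np.float32([[0,0],[m,0],[m,m],[0,m]]),proj(n,w).astype(np.float32))
    return cv2.warpPerspective(img,H,(m,m),flags=cv2.INTER_CUBIC|cv2.WARP_INVERSE_MAP)
def white(n,img,c,z,half=.06,S=4000,dark=False):
    o=rect(n,img,c,z,half,S);hsv=cv2.cvtColor(o,cv2.COLOR_RGB2HSV)
    m=(hsv[...,2]<120) if dark else (hsv[...,1]<38)&(hsv[...,2]>140)
    k,_=cv2.findContours(m.astype(np.uint8),cv2.RETR_EXTERNAL,cv2.CHAIN_APPROX_NONE)
    k=max(k,key=cv2.contourArea);(x,y),wh,a=cv2.minAreaRect(k)
    b=cv2.boxPoints(((x,y),wh,a));e=max((b[1]-b[0],b[2]-b[1]),key=np.linalg.norm)
    return o,np.r_[c[0]-half+x/S,c[1]+half-y/S],np.array(wh)/S*1000,np.degrees(np.arctan2(-e[1],e[0]))%180
E
python3 - <<'E'
from seg import *
T={}
for n in('top','scene'):
    img=cv2.imread(f'pics/{n}0.png')[:,:,::-1].copy();t=[]
    for k,c,z,dk in (('cA',(.519,.211),.01,0),('cB',(.531,-.267),.01,0),('ped',(.508,-.077),.016,0),('foot',(.508,-.077),.006,1),('cap',(.507,-.403),.032,0)):
        o,p,wh,a=white(n,img,c,z,dark=dk);print(n,k,p.round(4),wh.round(1),round(a,1));
        q=((p-c)*[1,-1]+.06)*4000;o=o.copy();cv2.circle(o,tuple(int(v) for v in q),3,(255,0,0),-1);t.append(cv2.resize(o,(160,160)) if 0 else cv2.resize(o,(260,260)))
    T[n]=np.hstack(t[:3])
cv2.imwrite('pics/r.png',np.vstack([T['top'],T['scene']])[:,:,::-1])
E
```

```text
top cA [0.5182 0.2087] [69.3 48.9] 93.7
top cB [ 0.531  -0.2673] [50.7 69.4] 80.0
top ped [ 0.5105 -0.0747] [45.8 63.8] 81.2
top foot [ 0.5096 -0.0736] [76.7 94.8] 80.8
top cap [ 0.5115 -0.4042] [34.5 33.9] 173.4
scene cA [0.5164 0.2118] [69.2 54.2] 94.9
scene cB [ 0.5308 -0.2617] [57.6 76.1] 78.7
scene ped [ 0.4948 -0.0658] [97.8 89.5] 175.1
scene foot [ 0.4993 -0.0326] [102.1  29.3] 177.2
scene cap [ 0.5029 -0.3842] [73.8 37. ] 116.9
```

View pics/r.png

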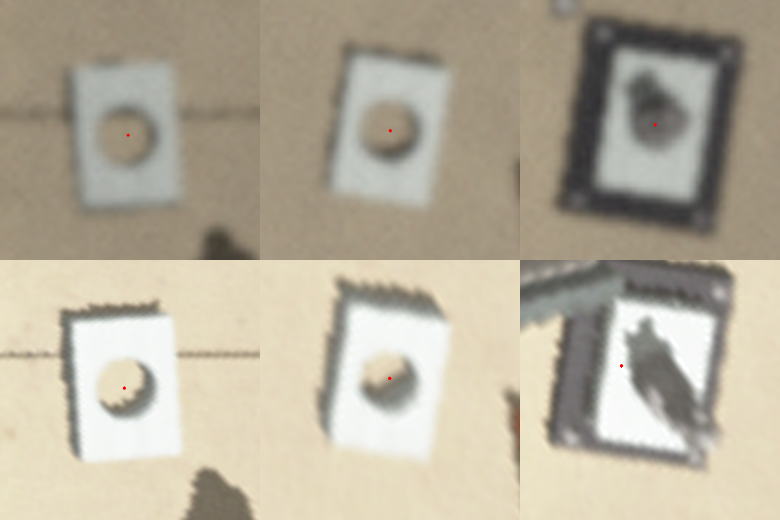

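```bash
cat > fit.py <<'E'
from seg import *
from scipy.optimize import minimize
def fit(n,img,kind,p0,z,half=.045,S=2000):
    c=np.array(p0[:2]);o=rect(n,img,c,z,half,S)[...,2].astype(float)
    m=o.shape[0];j,i=np.mgrid[:m,:m];X=c[0]-half+(i+.5)/S;Y=c[1]+half-(j+.5)/S
    sg=lambda d:1/(1+np.exp(-d/.0008))
    def cost(p):
        dx,dy=X-p[0],Y-p[1];ct,st=np.cos(p[2]),np.sin(p[2]);u=ct*dx+st*dy;v=-st*dx+ct*dy;r=np.hypot(u,v)
        if kind=='cap': t=sg(.018-r);w=r<.027
        else:
            rc=sg(.023-abs(u))*sg(.032-abs(v));t=rc*(sg(r-.014) if kind=='coupon' else 1);w=(abs(u)<.029)&(abs(v)<.038)
            if kind=='ped': w&=~((abs(u)<.019)&(abs(v)<.027))
        return -np.corrcoef(t[w],o[w])[0,1]
    r=minimize(cost,p0,method='Nelder-Mead',options=dict(initial_simplex=np.array(p0)+np.vstack([np.zeros(3),np.diag([.003,.003,.05])]),xatol=1e-5))
    return r.x,-r.fun
E
python3 - <<'E'
from fit import *
for n in('top','scene'):
    img=cv2.imread(f'pics/{n}0.png')[:,:,::-1].copy()
    for k,kd,p,z in (('cA','coupon',(.5175,.2095,.06),.01),('cB','coupon',(.531,-.267,-.17),.01),('ped','ped',(.5105,-.0747,-.16),.016),('cap','cap',(.511,-.404,0),.032)):
        x,s=fit(n,img,kd,p,z);print(n,k,x.round(4),round(np.degrees(x[2]),1),round(s,3))
C=cloud('scene',np.load('pics/scene0.npy'))
import workcell
for u,v in ((262,281),(268,272),(300,280),(340,290),(195,290),(190,280),(330,235)): print('h',u,v,C[v,u].round(3))
print(R.from_rotvec(get_state()['eef_rot']).as_matrix().round(3), workcell.grip_depth)
E
```

```text
top cA [0.5187 0.2089 0.0624] 3.6 0.957
top cB [ 0.532  -0.2685 -0.1712] -9.8 0.952
top ped [ 0.5108 -0.075  -0.1612] -9.2 0.973
top cap [ 0.5125 -0.4057 -0.0033] -0.2 0.818
scene cA [0.5183 0.2109 0.0701] 4.0 0.856
scene cB [ 0.5315 -0.2644 -0.1651] -9.5 0.878
scene ped [ 0.5103 -0.0709 -0.1652] -9.5 0.877
scene cap [ 0.5105 -0.4013 -0.0137] -0.8 0.854
h 262 281 [0.458 0.012 0.039]
h 268 272 [ 0.451 -0.003  0.061]
h 300 280 [ 0.37  -0.007  0.082]
h 340 290 [ 0.279 -0.011  0.109]
h 195 290 [0.559 0.12  0.059]
h 190 280 [0.566 0.121 0.09 ]
h 330 235 [ 0.387 -0.182  0.054]
[[-0.958  0.286 -0.001]
 [ 0.286  0.958 -0.002]
 [ 0.    -0.002 -1.   ]] 0.0187
```

arm_command(plan=[[[0.059, -0.057, 0], -0.077, 60], [[0.059, -0.057, 0], -0.077, 60], [[0.059, -0.057, 0], -0.077, 60], [[0.059, -0.057, 0], -0.077, 60], [[0.059, -0.057, 0], -0.077, 60], [[0.059, -0.057, 0], -0.077, 60], [[0.059, -0.057, 0], -0.077, 60], [[0.059, -0.057, 0], -0.077, 60], [[0.059, -0.057, 0], -0.077, 60], [[0.059, -0.057, 0], -0.077, 60]], squeeze=40)

```text
time: 0.93
tool_pos: [0.3417, 0.3788, 0.1983]
eef_rot: [-1.363, -2.83, 0.001]
wrist_force: [0.1, 0.8, 0.8]
gripper_width: 0.0601
finger_force: 0.0
```

arm_command(plan=[[[0.059, -0.057, 0], -0.077, 60], [[0.059, -0.057, 0], -0.077, 60], [[0.059, -0.057, -0.05], -0.077, 60], [[0.059, -0.057, -0.05], -0.077, 60], [[0.059, -0.057, -0.05], -0.077, 60], [[0.059, -0.057, -0.05], -0.077, 60], [[0.059, -0.057, -0.05], -0.077, 60], [[0.059, -0.057, -0.05], -0.077, 60], [[0.059, -0.057, -0.03], -0.077, 60], [[0, 0, 0], 0, 60]])

```text
time: 1.77
tool_pos: [0.5015, 0.2225, 0.0969]
eef_rot: [-2.076, -2.357, 0.006]
wrist_force: [-0.2, 0.0, -0.2]
gripper_width: 0.0601
finger_force: 0.0
```

arm_command(plan=[[[0.057, -0.042, 0], -0.078, 60], [[0, 0, -0.06], 0, 60], [[0, 0, -0.06], 0, 60], [[0, 0, -0.06], 0, 60], [[0, 0, -0.05], 0, 60], [[0, 0, -0.03], 0, 60], [[0, 0, -0.02], 0, 60], [[0, 0, -0.015], 0, 60], [[0, 0, 0], 0, 60], [[0, 0, 0], 0, 60]])

```text
time: 2.6
tool_pos: [0.5182, 0.2138, 0.0119]
eef_rot: [2.141, 2.298, 0.001]
wrist_force: [-0.3, -0.3, 0.5]
gripper_width: 0.0603
finger_force: 0.0
```

```bash
cat > snap.py <<'E'
import sys
from fit import *
def snap(tag,c,half=80,n='scene'):
    p,d=grab_frame(n);cv2.imwrite(f'pics/{n}_{tag}.png',p[:,:,::-1]);np.save(f'pics/{n}_{tag}.npy',d)
    u,v=proj(n,c)[0].astype(int);a=p[max(0,v-half):v+half,max(0,u-half):u+half,::-1]
    return p,cv2.resize(a,(400*a.shape[1]//a.shape[0],400),interpolation=2)
E
python3 -c "
from snap import *
a=[snap('g1',(.518,.21,.03),60,n)[1] for n in('scene','top')]
cv2.imwrite('pics/g1.png',np.hstack(a))"
```

```text
(no output)
```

View pics/g1.png

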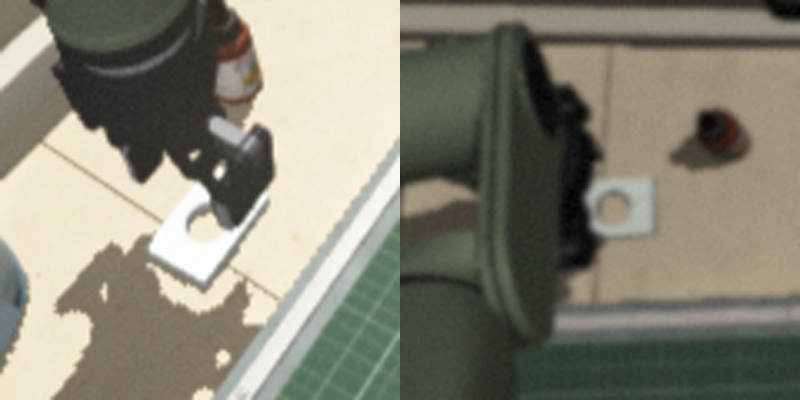

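arm_command(plan=[[[0, -0.012, -0.01], 0, 56], [[0, 0, -0.01], 0, 56], [[0, 0, -0.01], 0, 56], [[0, 0, -0.005], 0, 56], [[0, 0, 0], 0, 56], [[0, 0, 0], 0, 56], [[0, 0, 0], 0, 56], [[0, 0, 0], 0, 56], [[0, 0, 0], 0, 56], [[0, 0, 0], 0, 56]])

```text
time: 3.53
tool_pos: [0.5178, 0.21, 0.0009]
eef_rot: [2.141, 2.299, 0.0]
wrist_force: [0.2, -0.1, 0.6]
gripper_width: 0.0561
finger_force: 0.0
```

arm_command(plan=[[[0, 0, -0.006], 0, 56], [[0, 0, 0], 0, 50], [[0, 0, 0], 0, 45], [[0, 0, 0], 0, 40], [[0, 0, 0], 0, 40], [[0, 0, 0], 0, 40], [[0, 0, 0], 0, 40], [[0, 0, 0], 0, 40], [[0, 0, 0], 0, 40], [[0, 0, 0], 0, 40]])

```text
time: 4.37
tool_pos: [0.5177, 0.2099, -0.001]
eef_rot: [2.142, 2.299, 0.0]
wrist_force: [0.3, -0.6, 0.1]
gripper_width: 0.0397
finger_force: 0.0
```

```bash
python3 -c "
from snap import *
cv2.imwrite('pics/g2.png',snap('g2',(.518,.21,.02),40,'scene')[1])"
```

```text
(no output)
```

View pics/g2.png

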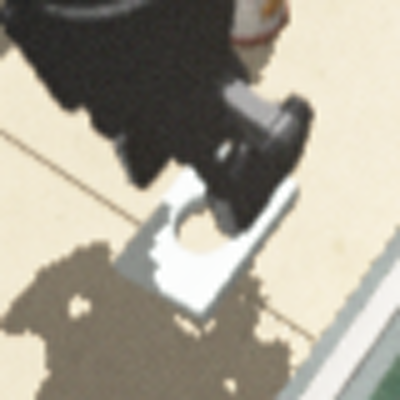

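arm_command(plan=[[[0, 0, 0.02], 0, 56], [[0, 0, 0], 0, 56], [[0, 0, 0], 0, 56], [[0, 0, 0], 0, 56], [[0, 0, 0], 0, 56], [[0, 0, -0.015], 0, 56], [[0, 0, -0.015], 0, 56], [[0, 0, -0.01], 0, 56], [[0, 0, 0], 0, 56], [[0, 0, 0], 0, 56]])

```text
time: 5.25
tool_pos: [0.5172, 0.2098, -0.0077]
eef_rot: [-2.141, -2.298, 0.002]
wrist_force: [0.3, 0.2, 0.1]
gripper_width: 0.0559
finger_force: 0.0
```

arm_command(plan=[[[0, 0, 0], 0, 50], [[0, 0, 0], 0, 45], [[0, 0, 0], 0, 40], [[0, 0, 0], 0, 40], [[0, 0, 0], 0, 40], [[0, 0, 0], 0, 40], [[0, 0, 0], 0, 40], [[0, 0, 0], 0, 40], [[0, 0, 0], 0, 40], [[0, 0, 0], 0, 40]])

```text
time: 6.08
tool_pos: [0.5177, 0.2099, -0.007]
eef_rot: [2.142, 2.299, 0.0]
wrist_force: [-0.4, 0.3, -0.2]
gripper_width: 0.0398
finger_force: 0.0
```

```bash
python3 - <<'E'
from snap import *
p,v=snap('g3',(.518,.21,.02),40,'scene');cv2.imwrite('pics/g3.png',v)
C=cloud('scene',np.load('pics/scene_g3.npy'))
u,v=proj('scene',(.518,.21,.02))[0].astype(int)
np.set_printoptions(linewidth=250,suppress=True)
print(u,v,proj('scene',get_state()['tool_pos']))
for r in range(v-24,v+30,2): print(r,' '.join('%4d'%x for x in (C[r,u-30:u+30:2,2]*1000)))
E
```

```text
184 340 [[186.77349224 347.21877526]]
316  164  168  170  171  172  174  174  174  170  172  170  167  163  161  158  154  150  143  136  137    0    0    0   -2    0    1   -1   -1   -3    2
318   86  158  163  167  168  166  168  168  168  165  164  162  159  154  144  148  146  136  135  135    0   -1   -1   -1    0    0    0    0    0    0
320   -1   84   86  158  159  161  160  160  159  159  157  154  130  136  140  142  142  139  132  133  131    0    0   -1  127    1   -1   -1    0   -3
322   -2   76   79   79  100  107  106   96  103  131  134  130  126  128  133  135  137  135  133  133  791  132  130  118  130  127  126   -1    0    0
324    0   -1    0    2   93   98   98   86   72  124  129  126  125  120  123  128  130  132   97  128  133  130  128  128  128  129  124   -1    0    2
326    0    0    1    1    2   73   89   78   68   64  120  124  119  118  115  118  117   98   93  121  125  129  125  129  127  125  115   -2   -2   -1
328   -1    0   -1    0    0   70   71   66   63   60   53  107  112  112   95   96   96   97   91   81  119  126  127  129  126  119   -1
[... 2395 characters left out ...]
   6    9   10    3   -1    0   -1    0    2    0    1    0    0  791   -3    0    0
362    1    0    1    0   -2    1    0    1  791    0    0    2    2    0    1    7    0    0    0   -1    0    0   -3   -1   -1    0   -1   -2    1   24
364    0    0    0   -2    0    0    0    1   -1    1    1    2  791    0    0    0    0    0    1    0    0   -1    0    1   -1    0    0    0   23   24
366    0    0    0    1    0    0    0    2    1    0    0   -1    0    1    0   -1    0    0    0    0   -2   -1   -1   -2    1   -6   -2   24   22   23
368    2    2    2    0    0    1    0    0    0   -1   -1    0   -3    0    1    0    1   -1    0   -2    1    1    1    0    1    2   -1   25   25   29
```

View pics/g3.png

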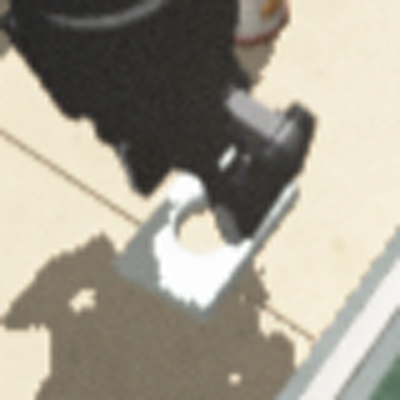

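```bash
python3 - <<'E'
from snap import *
C=cloud('scene',np.load('pics/scene_g3.npy'));p=cv2.imread('pics/scene_g3.png')
m=(C[...,0]>.44)&(C[...,0]<.60)&(C[...,1]>.15)&(C[...,1]<.27)&(p.max(2)<110)
for lo,hi in((.024,.034),(.034,.044),(.044,.054)):
    k=m&(C[...,2]>lo)&(C[...,2]<hi);P=C[k]
    for nm,q in(('far',P[P[:,0]>.518]),('near',P[P[:,0]<=.518])):
        if len(q): print(lo,nm,len(q),q.mean(0).round(4),q.min(0).round(4),q.max(0).round(4))
s=get_state();print(s['tool_pos'],s['joint_positions'].round(4) if hasattr(s['joint_positions'],'round') else s['joint_positions'],s['time'])
E
```

```text
0.024 far 12 [0.5365 0.2136 0.0308] [0.5357 0.2069 0.0279] [0.5379 0.2212 0.0338]
0.024 near 1 [0.489  0.216  0.0318] [0.489  0.216  0.0318] [0.489  0.216  0.0318]
0.034 far 23 [0.5362 0.216  0.0394] [0.5349 0.2071 0.0342] [0.5377 0.2238 0.0438]
0.034 near 15 [0.4872 0.2164 0.0397] [0.4831 0.2094 0.0352] [0.4907 0.2208 0.0437]
0.044 far 23 [0.5364 0.2171 0.0492] [0.5345 0.2092 0.0443] [0.5382 0.2246 0.0533]
0.044 near 13 [0.4854 0.2161 0.049 ] [0.4809 0.2126 0.0446] [0.4902 0.2201 0.0537]
[ 0.51772896  0.2099107  -0.00701565] [ 0.2303  0.427   1.7317 -0.      0.9829  0.1596] 6.1333
```

arm_command(plan=[[[0, -0.012, 0], 0, 58], [[0, 0, 0], 0, 58], [[0, 0, 0], 0, 58], [[0, 0, -0.01], 0, 58], [[0, 0, -0.015], 0, 58], [[0, 0, -0.015], 0, 58], [[0, 0, -0.015], 0, 58], [[0, 0, -0.01], 0, 58], [[0, 0, 0], 0, 58], [[0, 0, 0], 0, 58]])

```text
time: 6.97
tool_pos: [0.5174, 0.2063, -0.027]
eef_rot: [-2.141, -2.298, 0.001]
wrist_force: [-0.4, 0.7, 0.2]
gripper_width: 0.0582
finger_force: 0.0
```

```bash
cat > tips.py <<'E'
from snap import *
def tips(tag,x,y,z0=0,n='scene',r=.06):
    snap(tag,(x,y,.02),40,n);C=cloud(n,np.load(f'pics/{n}_{tag}.npy'));p=cv2.imread(f'pics/{n}_{tag}.png')
    m=(abs(C[...,0]-x)<r)&(abs(C[...,1]-y)<.05)&(p.max(2)<110)&(C[...,2]>z0+.006)&(C[...,2]<z0+.06);P=C[m]
    for nm,q in(('far',P[P[:,0]>x]),('near',P[P[:,0]<=x])):
        if len(q): print(nm,len(q),'zmin',np.sort(q[:,2])[:5].round(4),'med',np.median(q,0).round(4),q.min(0).round(4),q.max(0).round(4))
    s=get_state();print(s['time'],s['tool_pos'].round(4),s['wrist_force'].round(2))
E
python3 -c "
from tips import *
tips('g4',.518,.212)"
```

```text
far 110 zmin [0.0107 0.012  0.0129 0.0133 0.0137] med [0.5453 0.2147 0.0339] [0.5428 0.1996 0.0107] [0.5675 0.2235 0.06  ]
near 69 zmin [0.0123 0.0147 0.0171 0.0181 0.0189] med [0.4782 0.214  0.0374] [0.4603 0.2032 0.0123] [0.4866 0.2189 0.0599]
7.0167 [ 0.5177  0.2063 -0.0267] [ 0.32  0.39 -0.  ]
```

arm_command(plan=[[[0, 0, -0.01], 0, 58], [[0, 0, -0.008], 0, 58], [[0, 0, 0], 0, 52], [[0, 0, 0], 0, 46], [[0, 0, 0], 0, 40], [[0, 0, 0], 0, 40], [[0, 0, 0], 0, 40], [[0, 0, 0], 0, 40], [[0, 0, 0], 0, 40], [[0, 0, 0], 0, 40]])

```text
time: 7.85
tool_pos: [0.5181, 0.2064, -0.0316]
eef_rot: [2.141, 2.298, 0.001]
wrist_force: [1.1, -0.3, 2.3]
gripper_width: 0.0446
finger_force: 41.1
```

arm_command(plan=[[[0, 0, 0.03], 0, 40], [[0, 0, 0.08], 0, 40], [[0, 0, 0.1], 0, 40], [[0, 0, 0.1], 0, 40], [[0, 0, 0.1], 0, 40], [[0, 0, 0.04], 0, 40], [[0, 0, 0], 0, 40], [[-0.002, -0.05, 0], -0.02, 40], [[-0.002, -0.08, 0], -0.03, 40], [[-0.003, -0.09, 0], -0.03, 40]])

```text
time: 8.68
tool_pos: [0.5135, 0.1402, 0.1006]
eef_rot: [-2.209, -2.229, 0.005]
wrist_force: [0.5, -0.4, -1.6]
gripper_width: 0.0443
finger_force: 41.2
```

arm_command(plan=[[[-0.003, -0.09, 0], -0.03, 40], [[-0.003, -0.09, 0], -0.03, 40], [[-0.003, -0.09, 0], -0.03, 40], [[-0.003, -0.09, 0], -0.03, 40], [[-0.003, -0.09, 0], -0.03, 40], [[-0.003, -0.09, 0], -0.03, 40], [[-0.003, -0.09, 0], -0.03, 40], [[-0.003, -0.09, 0], -0.03, 40], [[0, 0, 0], 0, 40], [[0, 0, 0], 0, 40]])

```text
time: 9.52
tool_pos: [0.5066, -0.0763, 0.1008]
eef_rot: [-2.413, -2.006, 0.003]
wrist_force: [-0.4, -0.0, -0.3]
gripper_width: 0.0452
finger_force: 41.2
```

arm_command(plan=[[[0.011, -0.001, -0.03], 0.026, 40], [[0, 0, -0.05], 0, 40], [[0, 0, -0.05], 0, 40], [[0, 0, -0.05], 0, 40], [[0, 0, -0.03], 0, 40], [[0, 0, 0], 0, 40], [[0, 0, 0], 0, 40], [[0, 0, 0], 0, 40], [[0, 0, 0], 0, 40], [[0, 0, 0], 0, 40]])

```text
time: 10.35
tool_pos: [0.5127, -0.0762, 0.0411]
eef_rot: [2.39, 2.036, 0.002]
wrist_force: [-0.2, 0.0, -1.3]
gripper_width: 0.0444
finger_force: 41.1
```

```bash
python3 - <<'E'
from snap import *
s=get_state();z=s['tool_pos'][2]+.0316+.01
p,v=snap('p1',(.51,-.073,.06),45,'scene');p2,v2=snap('p1',(.51,-.073,.06),30,'top')
cv2.imwrite('pics/p1.png',np.hstack([v,v2]))
print(s['tool_pos'],z)
for n,q,c in(('scene',p,(.51,-.071,-.165)),('top',p2,(.51,-.075,-.165))):
    x,f=fit(n,q,'coupon',c,z);print(n,x.round(4),f)
C=cloud('scene',np.load('pics/scene_p1.npy'))
b=(p.min(2)>200)&(abs(C[...,0]-.51)<.04)&(abs(C[...,1]+.073)<.05)&(C[...,2]>.03)
print(b.sum(),np.percentile(C[b],[2,50,98],axis=0).round(4))
E
```

```text
[ 0.51268322 -0.07616624  0.0410948 ] 0.08269480214200202
scene [ 0.5092 -0.0758  0.1659] 0.1075110037960565
top [ 5.148e-01 -9.220e-02  1.000e-04] 0.19236980748040858
56 [[ 0.4926 -0.0969  0.0789]
 [ 0.5207 -0.0837  0.0823]
 [ 0.5324 -0.0547  0.0844]]
```

View pics/p1.png

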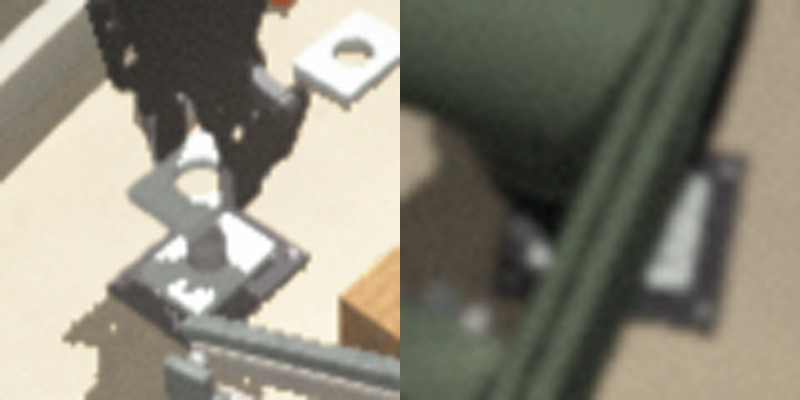

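```bash
cat > held.py <<'E'
from snap import *
def held(n,p,d,z,p0):
    C=cloud(n,d);v,u=np.mgrid[:420,:560];W=onz(n,np.c_[u.ravel(),v.ravel()],z)[:,:2].reshape(420,560,2)
    near=(abs(W-np.array(p0[:2])).max(2)<.06)&(d>0);Z=C[...,2]
    one=near&(abs(Z-z)<.005)&(p.max(2)>95);zero=near&(Z<z-.010);k=one|zero
    X,Y,t=W[k][:,0],W[k][:,1],one[k].astype(float)
    sg=lambda q:1/(1+np.exp(-q/.0007))
    def f(q):
        dx,dy=X-q[0],Y-q[1];c,s=np.cos(q[2]),np.sin(q[2]);a=c*dx+s*dy;b=-s*dx+c*dy
        return np.mean((sg(.023-abs(a))*sg(.032-abs(b))*sg(np.hypot(a,b)-.014)-t)**2)
    r=minimize(f,p0,method='Nelder-Mead',options=dict(initial_simplex=np.array(p0)+np.vstack([np.zeros(3),np.diag([.003,.003,.05])]),xatol=1e-5,fatol=1e-9))
    return r.x,r.fun,one.sum(),zero.sum()
E
python3 - <<'E'
from held import *
ld=lambda n,t:(cv2.imread(f'pics/{n}_{t}.png')[:,:,::-1],np.load(f'pics/{n}_{t}.npy'))
print('held',held('scene',*ld('scene','p1'),.0825,(.511,-.073,-.165)))
im=lambda n:(cv2.imread(f'pics/{n}0.png')[:,:,::-1],np.load(f'pics/{n}0.npy'))
print('cA0',held('scene',*im('scene'),.010,(.518,.21,.065)))
q,_=ld('scene','p1')
print('ped',fit('scene',np.ascontiguousarray(q),'ped',(.5103,-.0709,-.165),.016))
print(onz('scene',(0,0),0),)
# spindle depth points
C=cloud('scene',im('scene')[1]);m=(abs(C[...,0]-.51)<.02)&(abs(C[...,1]+.072)<.02)&(C[...,2]>.02)
for lo in(.022,.03,.038,.046): P=C[m&(C[...,2]>lo)&(C[...,2]<lo+.008)];print(lo,len(P),P.mean(0).round(4),P.min(0).round(4),P.max(0).round(4))
E
```

```text
held (array([ 0.51120592, -0.06815447, -0.10731031]), np.float64(0.02662394885402229), np.int64(250), np.int64(1023))
cA0 (array([0.51658324, 0.21212211, 0.07007274]), np.float64(0.015693321607884225), np.int64(548), np.int64(1381))
ped (array([ 0.50935916, -0.07087526, -0.20483706]), np.float64(0.6576595178902384))
[[ 3.22853928 -0.97667899  0.        ]]
0.022 23 [ 0.5059 -0.0636  0.0261] [ 0.4981 -0.0716  0.0221] [ 0.5168 -0.0592  0.0297]
0.03 37 [ 0.5076 -0.068   0.0334] [ 0.498  -0.0805  0.03  ] [ 0.5194 -0.0607  0.0373]
0.038 8 [ 0.5073 -0.0668  0.0424] [ 0.5045 -0.0686  0.0382] [ 0.5124 -0.0653  0.0452]
0.046 28 [ 0.5089 -0.0695  0.0513] [ 0.499  -0.0814  0.0469] [ 0.5215 -0.0597  0.0537]
```

```bash
python3 - <<'E'
import re
t=open('held.py').read().replace("def f(q):","def f(q):\n        if yaw is not None: q=[q[0],q[1],yaw]").replace("z,p0):","z,p0,yaw=None):")
open('held.py','w').write(t)
from held import *
ld=lambda n,t:(cv2.imread(f'pics/{n}_{t}.png')[:,:,::-1],np.load(f'pics/{n}_{t}.npy'))
for z in(.0815,.0827): print('held',held('scene',*ld('scene','p1'),z,(.511,-.073,-.16),-.16))
im=lambda n:(cv2.imread(f'pics/{n}0.png')[:,:,::-1],np.load(f'pics/{n}0.npy'))
print('cB0',held('scene',*im('scene'),.010,(.531,-.265,-.165)))
E
```

```text
held (array([ 0.51177588, -0.06838118, -0.19932503]), np.float64(0.03119821341802031), np.int64(258), np.int64(1031))
held (array([ 0.5110695 , -0.06828702, -0.2112306 ]), np.float64(0.026464641342096338), np.int64(249), np.int64(1028))
cB0 (array([ 0.53013325, -0.26214893, -0.17823572]), np.float64(0.02572870099425915), np.int64(234), np.int64(594))
```

arm_command(plan=[[[-0.008, -0.002, 0], 0, 40], [[0, 0, 0], 0, 40], [[0, 0, -0.03], 0, 40], [[0, 0, -0.03], 0, 40], [[0, 0, -0.03], 0, 40], [[0, 0, -0.01], 0, 40], [[0, 0, -0.01], 0, 40], [[0, 0, -0.01], 0, 40], [[0, 0, 0], 0, 40], [[0, 0, 0], 0, 40]])

```text
time: 11.28
tool_pos: [0.5093, -0.0766, 0.0039]
eef_rot: [-2.392, -2.036, 0.0]
wrist_force: [0.5, -0.1, 0.1]
gripper_width: 0.0449
finger_force: 41.2
```

arm_command(plan=[[[0.002, 0, -0.005], 0, 40], [[0, 0, -0.005], 0, 40], [[0, 0, -0.005], 0, 40], [[0, 0, -0.005], 0, 40], [[0, 0, -0.005], 0, 40], [[0, 0, -0.005], 0, 40], [[0, 0, -0.005], 0, 40], [[0, 0, 0], 0, 40], [[0, 0, 0], 0, 40], [[0, 0, 0], 0, 40]])

```text
time: 12.12
tool_pos: [0.5099, -0.0766, -0.0064]
eef_rot: [-2.392, -2.037, 0.0]
wrist_force: [-0.1, 0.1, -1.1]
gripper_width: 0.0447
finger_force: 41.2
```

arm_command(plan=[[[0, 0, -0.005], 0, 40], [[0, 0, -0.005], 0, 40], [[0, 0, -0.005], 0, 40], [[0, 0, -0.005], 0, 40], [[0, 0, -0.005], 0, 40], [[0, 0, -0.004], 0, 40], [[0, 0, -0.002], 0, 40], [[0, 0, 0], 0, 40], [[0, 0, 0], 0, 40], [[0, 0, 0], 0, 40]])

```text
time: 12.95
tool_pos: [0.5098, -0.0765, -0.0156]
eef_rot: [-2.392, -2.037, 0.0]
wrist_force: [-1.3, 1.4, 2.5]
gripper_width: 0.0447
finger_force: 41.4
```

arm_command(plan=[[[0, 0, -0.003], 0, 40], [[0, 0, 0], 0, 40], [[0, 0, 0], 0, 46], [[0, 0, 0], 0, 50], [[0, 0, 0], 0, 56], [[0, 0, 0], 0, 58], [[0, 0, 0], 0, 58], [[0, 0, 0.02], 0, 58], [[0, 0, 0.05], 0, 58], [[0, 0, 0.08], 0, 58]])

```text
time: 13.78
tool_pos: [0.5074, -0.0758, 0.0268]
eef_rot: [-2.388, -2.033, 0.005]
wrist_force: [0.1, 0.0, 0.6]
gripper_width: 0.058
finger_force: 0.0
```

arm_command(plan=[[[0, 0, 0.1], 0, 58], [[0, 0, 0.09], 0, 58], [[0.01, -0.08, 0], 0, 58], [[0.01, -0.09, 0], 0, 58], [[0.01, -0.09, 0], 0, 58], [[0.01, -0.09, 0], 0, 58], [[0.01, -0.09, 0], 0, 58], [[0.01, -0.09, 0], 0, 58], [[0.01, -0.09, 0], 0, 58], [[0, -0.02, 0], 0, 58]])

```text
time: 14.62
tool_pos: [0.5317, -0.2732, 0.0863]
eef_rot: [2.392, 2.03, -0.001]
wrist_force: [0.4, 0.9, -0.1]
gripper_width: 0.0582
finger_force: 0.0
```

```bash
python3 - <<'E'
from held import *
for n,c in(('scene',(.5103,-.0709,-.165)),('top',(.5108,-.075,-.161))):
    p,d=grab_frame(n);cv2.imwrite(f'pics/{n}_a.png',p[:,:,::-1])
    C=cloud(n,d);print(n,'A',fit(n,p,'ped',c,.026),'B',fit(n,p,'coupon',(.5317,-.266,-.167),.01))
print(get_state()['tool_pos'])
E
```

```text
scene A (array([ 0.56587665, -0.11066293, -1.19079085]), np.float64(0.4804272663294367)) B (array([ 0.53145588, -0.26431   , -0.16514737]), np.float64(0.7975938066865527))
top A (array([ 0.51127753, -0.07396605, -0.12653026]), np.float64(0.6310955557896191)) B (array([ 0.53051045, -0.26830354, -0.17984536]), np.float64(0.29486537937155904))
[ 0.53089912 -0.26998786  0.08566076]
```

arm_command(plan=[[[0, 0, -0.07], 0, 58], [[0, 0, -0.07], 0, 58], [[0, 0, -0.07], 0, 58], [[0, 0, -0.06], 0, 58], [[0, 0, -0.04], 0, 58], [[0, 0, -0.03], 0, 58], [[0, 0, -0.02], 0, 58], [[0, 0, -0.01], 0, 58], [[0, 0, 0], 0, 58], [[0, 0, 0], 0, 58]])

```text
time: 15.55
tool_pos: [0.5316, -0.2689, -0.0248]
eef_rot: [2.391, 2.036, 0.001]
wrist_force: [-0.4, -0.4, 0.7]
gripper_width: 0.0581
finger_force: 0.0
```

arm_command(plan=[[[0, -0.002, -0.01], 0, 58], [[0, 0, -0.01], 0, 58], [[0, 0, -0.002], 0, 58], [[0, 0, 0], 0, 52], [[0, 0, 0], 0, 46], [[0, 0, 0], 0, 40], [[0, 0, 0], 0, 40], [[0, 0, 0], 0, 40], [[0, 0, 0], 0, 40], [[0, 0, 0], 0, 40]])

```text
time: 16.38
tool_pos: [0.5313, -0.2694, -0.0318]
eef_rot: [2.392, 2.036, 0.0]
wrist_force: [0.9, -0.2, 2.7]
gripper_width: 0.0449
finger_force: 41.2
```

```bash
python3 - <<'E'
from snap import *
s=get_state();print(s['tool_pos'].round(4),s['gripper_width'],s['finger_force'])
p,d=grab_frame('scene');C=cloud('scene',d);q=onz('scene',(0,0),0)
m=(abs(C[...,0]-.51)<.06)&(abs(C[...,1]+.072)<.06)
for lo,hi in((.02,.03),):
    P=C[m&(C[...,2]>lo)&(C[...,2]<hi)&(p.min(2)>150)];print(len(P),np.median(P,0),P.min(0),P.max(0))
cv2.imwrite('pics/scene_b.png',p[:,:,::-1]);np.save('pics/scene_b.npy',d)
from fit import *
print(fit('scene',p,'ped',(.5103,-.0709,-.165),.026))
E
```

```text
[ 0.5313 -0.2694 -0.0318] 0.04493741714278087 41.15312397480011
146 [ 0.51916425 -0.04832378  0.02495842] [ 0.49152224 -0.10569621  0.02009076] [ 0.53671766 -0.03634215  0.02832329]
(array([ 0.5095586 , -0.0692555 , -0.12440956]), np.float64(0.37155631652993343))
```

arm_command(plan=[[[0, 0, 0.03], 0, 40], [[0, 0, 0.08], 0, 40], [[0, 0, 0.1], 0, 40], [[0, 0, 0.1], 0, 40], [[0, 0, 0.08], 0, 40], [[-0.01, 0.09, 0], 0, 40], [[-0.01, 0.09, 0], 0, 40], [[-0.01, 0.09, 0], 0, 40], [[-0.01, 0.09, 0], 0, 40], [[-0.01, 0.09, 0], 0, 40]])

```text
time: 17.27
tool_pos: [0.515, -0.1328, 0.0848]
eef_rot: [-2.392, -2.036, 0.0]
wrist_force: [-0.3, 0.1, -1.3]
gripper_width: 0.0449
finger_force: 41.1
```

arm_command(plan=[[[-0.01, 0.09, 0], 0, 40], [[-0.01, 0.09, 0], 0, 40], [[-0.001, 0.015, 0], 0, 40], [[0, 0, 0], 0, 40], [[0, 0, 0], 0, 40], [[0, 0, 0], 0, 40], [[0, 0, 0], 0, 40], [[0, 0, 0], 0, 40], [[0, 0, 0], 0, 40], [[0, 0, 0], 0, 40]])

```text
time: 18.1
tool_pos: [0.5097, -0.0763, 0.0847]
eef_rot: [-2.393, -2.035, 0.0]
wrist_force: [-0.1, -0.0, -0.4]
gripper_width: 0.0447
finger_force: 41.1
```

arm_command(plan=[[[0.001, 0.001, -0.05], 0, 40], [[0, 0, -0.06], 0, 40], [[0, 0, -0.05], 0, 40], [[0, 0, -0.03], 0, 40], [[0, 0, -0.03], 0, 40], [[0, 0, -0.02], 0, 40], [[0, 0, -0.01], 0, 40], [[0, 0, -0.01], 0, 40], [[0, 0, 0], 0, 40], [[0, 0, 0], 0, 40]])

```text
time: 18.93
tool_pos: [0.5103, -0.0755, 0.0072]
eef_rot: [2.391, 2.036, 0.001]
wrist_force: [0.0, -0.3, -0.6]
gripper_width: 0.045
finger_force: 41.0
```

arm_command(plan=[[[-0.001, -0.001, -0.006], 0, 40], [[0, 0, -0.006], 0, 40], [[0, 0, -0.006], 0, 40], [[0, 0, -0.006], 0, 40], [[0, 0, -0.006], 0, 40], [[0, 0, -0.005], 0, 40], [[0, 0, -0.004], 0, 40], [[0, 0, -0.003], 0, 40], [[0, 0, 0], 0, 40], [[0, 0, 0], 0, 40]])

```text
time: 19.77
tool_pos: [0.5097, -0.0757, -0.0058]
eef_rot: [2.392, 2.036, 0.0]
wrist_force: [1.4, -0.6, -1.0]
gripper_width: 0.0445
finger_force: 41.1
```

arm_command(plan=[[[0, 0, -0.003], 0, 40], [[0, 0, 0], 0, 40], [[0, 0, 0], 0, 40], [[0, 0, 0], 0, 46], [[0, 0, 0], 0, 50], [[0, 0, 0], 0, 56], [[0, 0, 0], 0, 58], [[0, 0, 0], 0, 58], [[0, 0, 0.02], 0, 58], [[0, 0, 0.05], 0, 58]])

```text
time: 20.6
tool_pos: [0.5073, -0.075, 0.0127]
eef_rot: [-2.389, -2.034, 0.004]
wrist_force: [-0.6, 0.5, 0.4]
gripper_width: 0.058
finger_force: 0.0
```

arm_command(plan=[[[0, 0, 0.09], 0, 58], [[0, 0, 0.1], 0, 58], [[0, 0, 0.04], 0, 58], [[0, -0.1, 0], 0, 58], [[0, -0.1, 0], 0, 58], [[0, -0.1, 0], 0, 58], [[0, -0.1, 0], 0, 58], [[0, -0.1, 0], 0, 58], [[0, -0.1, 0], 0, 58], [[0, -0.1, 0], 0, 58]])

```text
time: 21.43
tool_pos: [0.5094, -0.2871, 0.0837]
eef_rot: [2.392, 2.036, 0.0]
wrist_force: [0.5, -0.7, -0.5]
gripper_width: 0.0584
finger_force: 0.0
```

```bash
python3 - <<'E'
from held import *
print(get_state()['tool_pos'].round(4))
for n,c in(('scene',(.5103,-.0709,-.165)),('top',(.5108,-.075,-.161))):
    p,d=grab_frame(n);cv2.imwrite(f'pics/{n}_c.png',p[:,:,::-1]);np.save(f'pics/{n}_c.npy',d)
    C=cloud(n,d);print(n,'B',fit(n,p,'ped',c,.036),held(n,p,d,.036,c))
    m=(abs(C[...,0]-.51)<.035)&(abs(C[...,1]+.072)<.04)&(C[...,2]>.03)&(C[...,2]<.04)&(p.min(2)>130);P=C[m];print(len(P))
    A=np.c_[P[:,:2]-P[:,:2].mean(0),np.ones(len(P))];print('plane',np.linalg.lstsq(A,P[:,2],rcond=None)[0])
    m=(abs(C[...,0]-.505)<.06)&(abs(C[...,1]+.402)<.06)&(C[...,2]>.026)&(C[...,2]<.04)&(p.min(2)>150);P=C[m];print('cap',len(P),P.mean(0),P.min(0),P.max(0))
    print(fit(n,p,'cap',(.5115,-.4035,0),.032))
p,v=snap('d',(.51,-.073,.03),40,'scene');_,w=snap('d',(.51,-.2,.03),110,'scene');cv2.imwrite('pics/d.png',np.hstack([v,w]))
E
```

```text
[ 0.5094 -0.2871  0.0837]
scene B (array([ 0.51009581, -0.07038264, -0.14187076]), np.float64(0.2788257016180507)) (array([ 0.50810152, -0.06941104, -0.15705182]), np.float64(0.040615218364195925), np.int64(346), np.int64(1274))
319
plane [ 0.00302347 -0.00655062  0.03506206]
cap 70 [ 0.50779439 -0.39799361  0.03040305] [ 0.49441799 -0.41650421  0.02609792] [ 0.5230159  -0.38195502  0.03360779]
(array([ 0.50639266, -0.40170902,  0.01224762]), np.float64(0.5921016039604569))
top B (array([ 0.5105884 , -0.07281859, -0.14209247]), np.float64(0.7389380569132781)) (array([ 0.50792403, -0.07467969, -0.16831305]), np.float64(0.012362185849889712), np.int64(235), np.int64(1547))
168
plane [0.01112683 0.02157153 0.03555551]
cap 120 [ 0.51037627 -0.40446608  0.03203183] [ 0.49504082 -0.41960894  0.02608054] [ 0.52593254 -0.38944735  0.03862907]
(array([ 0.51255999, -0.40567034,  0.01170128]), np.float64(0.8282092933890429))
```

View pics/d.png

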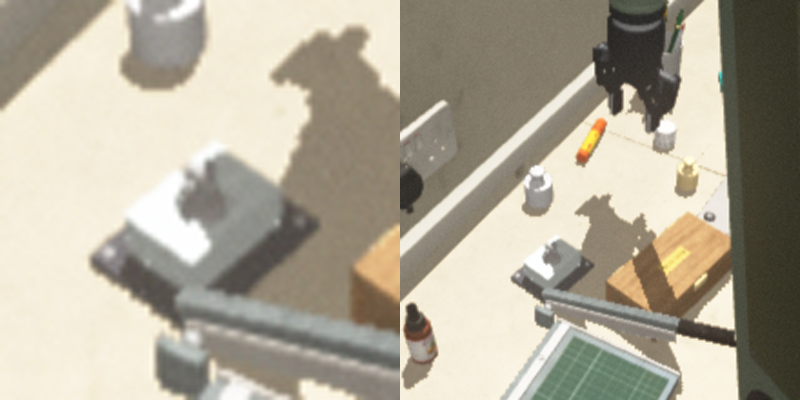

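arm_command(plan=[[[0.005, -0.1, 0], 0, 55], [[0, -0.1, 0], 0, 55], [[0, -0.1, 0], 0, 55], [[0, -0.099, 0], 0, 55], [[0, 0, 0], 0, 55], [[0, 0, 0], 0, 55], [[0, 0, -0.04], 0, 55], [[0, 0, -0.04], 0, 55], [[0, 0, -0.02], 0, 55], [[0, 0, 0], 0, 55]])

```text
time: 22.47
tool_pos: [0.5094, -0.4019, 0.0496]
eef_rot: [-2.385, -2.034, 0.0]
wrist_force: [-0.4, 0.8, -0.4]
gripper_width: 0.0552
finger_force: 0.0
```

arm_command(plan=[[[0.005, -0.016, -0.02], 0, 55], [[0, 0, -0.05], 0, 55], [[0, 0, -0.05], 0, 55], [[0, 0, -0.04], 0, 55], [[0, 0, -0.04], 0, 55], [[0, 0, -0.02], 0, 55], [[0, 0, -0.02], 0, 55], [[0, 0, 0], 0, 55], [[0, 0, 0], 0, 55], [[0, 0, 0], 0, 55]])

```text
time: 23.3
tool_pos: [0.5132, -0.4108, -0.0179]
eef_rot: [2.391, 2.036, 0.0]
wrist_force: [0.5, 0.3, -0.1]
gripper_width: 0.0552
finger_force: 0.0
```

arm_command(plan=[[[-0.006, 0.013, -0.01], 0, 55], [[0, 0, -0.01], 0, 55], [[0, 0, -0.007], 0, 55], [[0, 0, 0], 0, 55], [[0, 0, 0], 0, 55], [[0, 0, 0], 0, 55], [[0, 0, 0], 0, 55], [[0, 0, 0], 0, 55], [[0, 0, 0], 0, 55], [[0, 0, 0], 0, 55]])

```text
time: 24.13
tool_pos: [0.5109, -0.4063, -0.0268]
eef_rot: [2.392, 2.036, -0.0]
wrist_force: [0.5, 0.4, -0.1]
gripper_width: 0.055
finger_force: 0.0
```

```bash
python3 - <<'E'
from tips import *
tips('e',.511,-.403)
p=cv2.imread('pics/scene_e.png')[:,:,::-1]
C=cloud('scene',np.load('pics/scene_e.npy'));m=(abs(C[...,0]-.51)<.024)&(abs(C[...,1]+.402)<.03)&(C[...,2]>.008)&(C[...,2]<.04)&(p.min(2)>150);P=C[m];print('cap',len(P),P.min(0),P.max(0))
C=cloud('scene',np.load('pics/scene0.npy'));p=cv2.imread('pics/scene0.png')[:,:,::-1];m=(abs(C[...,0]-.51)<.024)&(abs(C[...,1]+.402)<.03)&(C[...,2]>.008)&(C[...,2]<.04)&(p.min(2)>150);P=C[m];print('cap0',len(P),P.min(0),P.max(0))
E
```

```text
far 88 zmin [0.0095 0.0131 0.0163 0.017  0.0181] med [ 0.5387 -0.4041  0.0422] [ 0.5341 -0.4254  0.0095] [ 0.5688 -0.3958  0.0597]
near 61 zmin [0.0184 0.0191 0.0211 0.0217 0.0221] med [ 0.4732 -0.3912  0.0412] [ 0.4592 -0.4096  0.0184] [ 0.4825 -0.3846  0.0599]
24.1833 [ 0.5109 -0.4064 -0.0267] [ 0.47 -0.7   0.03]
cap 111 [ 0.49296946 -0.41733337  0.00944813] [ 0.5255821  -0.38242184  0.03387773]
cap0 79 [ 0.49202283 -0.41475883  0.01315729] [ 0.5261019  -0.38368536  0.03416686]
```

arm_command(plan=[[[0, 0, 0], 0, 48], [[0, 0, 0], 0, 40], [[0, 0, 0], 0, 34], [[0, 0, 0], 0, 28], [[0, 0, 0], 0, 28], [[0, 0, 0], 0, 28], [[0, 0, 0], 0, 28], [[0, 0, 0], 0, 28], [[0, 0, 0], 0, 28], [[0, 0, 0], 0, 28]], squeeze=70)

```text
time: 25.02
tool_pos: [0.5111, -0.4066, -0.0264]
eef_rot: [2.391, 2.036, 0.0]
wrist_force: [0.5, -0.0, 4.9]
gripper_width: 0.034
finger_force: 69.9
```

arm_command(plan=[[[0, 0, 0.03], 0, 28], [[0, 0, 0.08], 0, 28], [[0, 0, 0.1], 0, 28], [[0, 0, 0.1], 0, 28], [[0, 0, 0.09], 0, 28], [[0, 0.06, 0], 0, 28], [[-0.001, 0.1, 0], 0, 28], [[-0.001, 0.1, 0], 0, 28], [[-0.001, 0.1, 0], 0, 28], [[-0.001, 0.1, 0], 0, 28]])

```text
time: 25.85
tool_pos: [0.5087, -0.2665, 0.0928]
eef_rot: [-2.392, -2.035, 0.0]
wrist_force: [0.6, -0.0, -0.3]
gripper_width: 0.0337
finger_force: 69.6
```

arm_command(plan=[[[0, 0.1, 0], 0, 28], [[0, 0.1, 0], 0, 28], [[0, 0.1, 0], 0, 28], [[0, 0.1, 0], 0, 28], [[0, 0.1, 0], 0, 28], [[0, 0.1, 0], 0, 28], [[0, 0.042, 0], 0, 28], [[0, 0, 0], 0, 28], [[0, 0, 0], 0, 28], [[0, 0, 0], 0, 28]])

```text
time: 26.68
tool_pos: [0.5097, -0.0766, 0.0932]
eef_rot: [2.392, 2.036, -0.001]
wrist_force: [0.9, -0.1, -1.5]
gripper_width: 0.0341
finger_force: 69.6
```

arm_command(plan=[[[0, 0.001, -0.03], 0, 28], [[0, 0, -0.05], 0, 28], [[0, 0, -0.04], 0, 28], [[0, 0, -0.03], 0, 28], [[0, 0, -0.02], 0, 28], [[0, 0, -0.01], 0, 28], [[0, 0, 0], 0, 28], [[0, 0, 0], 0, 28], [[0, 0, 0], 0, 28], [[0, 0, 0], 0, 28]])

```text
time: 27.52
tool_pos: [0.5104, -0.0756, 0.0399]
eef_rot: [2.391, 2.036, 0.001]
wrist_force: [0.6, -0.3, -0.2]
gripper_width: 0.0338
finger_force: 69.6
```

```bash
python3 - <<'E'
from held import *
s=get_state();z=s['tool_pos'][2]+.0264;print(s['tool_pos'],z)
p,d=grab_frame('scene');C=cloud('scene',d);cv2.imwrite('pics/scene_f.png',p[:,:,::-1]);np.save('pics/scene_f.npy',d)
m=(abs(C[...,0]-.51)<.028)&(abs(C[...,1]+.072)<.03)&(C[...,2]>z-.004)&(C[...,2]<z+.036)&(p.max(2)>120);P=C[m]
for lo in np.arange(-.004,.036,.008):
    q=P[(P[:,2]>z+lo)&(P[:,2]<z+lo+.008)]
    if len(q):print(round(lo,3),len(q),q.min(0).round(4),q.max(0).round(4))
# cylinder fit on side points
from scipy.optimize import least_squares
def cyl(P,z):
    S=P[(P[:,2]>z+.005)&(P[:,2]<z+.028)];r=least_squares(lambda c:np.hypot(S[:,0]-c[0],S[:,1]-c[1])-.018,S[:,:2].mean(0)-[0,.01],loss='soft_l1',f_scale=.001);return r.x,len(S),r.cost
print('held',cyl(P,z))
p0=cv2.imread('pics/scene0.png')[:,:,::-1];C0=cloud('scene',np.load('pics/scene0.npy'));m=(abs(C0[...,0]-.51)<.028)&(abs(C0[...,1]+.402)<.03)&(C0[...,2]>.003)&(p0.min(2)>110)
print('cap0',cyl(C0[m],0))
# spindle & pile cyl fit r=12 base in frame 0
m=(abs(C0[...,0]-.51)<.016)&(abs(C0[...,1]+.07)<.018)&(C0[...,2]>.021)&(C0[...,2]<.031);S=C0[m]
print('spindle',len(S),least_squares(lambda c:np.hypot(S[:,0]-c[0],S[:,1]-c[1])-.012,[.51,-.073],loss='soft_l1',f_scale=.001).x)
E
```

```text
[ 0.51036938 -0.07562057  0.0399341 ] 0.06633410354847222
-0.004 15 [ 0.4938 -0.067   0.0646] [ 0.5218 -0.0518  0.0699]
0.004 30 [ 0.4867 -0.0687  0.0703] [ 0.5351 -0.0515  0.0781]
0.012 21 [ 0.4957 -0.0688  0.0784] [ 0.5345 -0.0524  0.0862]
0.02 29 [ 0.4948 -0.0851  0.0865] [ 0.5334 -0.0506  0.0939]
0.028 93 [ 0.4965 -0.082   0.0945] [ 0.524  -0.0514  0.1006]
held (array([ 0.51063964, -0.07037861]), 78, np.float64(6.131105774313982e-05))
cap0 (array([ 0.51151225, -0.40156944]), 72, np.float64(5.326352346672793e-05))
spindle 30 [ 0.51077362 -0.07228306]
```

arm_command(plan=[[[0, -0.003, -0.007], 0, 28], [[0, 0, -0.007], 0, 28], [[0, 0, -0.007], 0, 28], [[0, 0, -0.007], 0, 28], [[0, 0, -0.007], 0, 28], [[0, 0, -0.007], 0, 28], [[0, 0, -0.007], 0, 28], [[0, 0, 0], 0, 28], [[0, 0, 0], 0, 28], [[0, 0, 0], 0, 28]])

```text
time: 28.4
tool_pos: [0.5099, -0.0764, 0.0246]
eef_rot: [2.392, 2.036, 0.0]
wrist_force: [0.4, -0.1, -0.0]
gripper_width: 0.0341
finger_force: 69.7
```

Underside is at about 51 mm with no contact yet. Now I press in small steps.

arm_command(plan=[[[0, 0, -0.004], 0, 28], [[0, 0, -0.004], 0, 28], [[0, 0, -0.004], 0, 28], [[0, 0, -0.004], 0, 28], [[0, 0, -0.003], 0, 28], [[0, 0, -0.003], 0, 28], [[0, 0, 0], 0, 28], [[0, 0, 0], 0, 28], [[0, 0, 0], 0, 28], [[0, 0, 0], 0, 28]])

```text
time: 29.23
tool_pos: [0.5115, -0.0771, 0.0194]
eef_rot: [2.389, 2.034, 0.003]
wrist_force: [1.1, -1.4, 5.8]
gripper_width: 0.0341
finger_force: 70.5
```

arm_command(plan=[[[0, 0, -0.003], 0, 28], [[0, 0, -0.003], 0, 28], [[0, 0, -0.003], 0, 28], [[0, 0, -0.003], 0, 28], [[0, 0, -0.003], 0, 28], [[0, 0, 0], 0, 28], [[0, 0, 0], 0, 28], [[0, 0, 0], 0, 28], [[0, 0, 0], 0, 28], [[0, 0, 0], 0, 28]], squeeze=90)

```text
time: 30.07
tool_pos: [0.5107, -0.0769, 0.0128]
eef_rot: [2.391, 2.035, 0.002]
wrist_force: [6.6, -3.2, -5.5]
gripper_width: 0.0338
finger_force: 89.9
```

arm_command(plan=[[[0, 0, -0.003], 0, 28], [[0, 0, -0.003], 0, 28], [[0, 0, -0.003], 0, 28], [[0, 0, 0], 0, 28], [[0, 0, 0], 0, 28], [[0, 0, 0], 0, 28], [[0, 0, 0], 0, 28], [[0, 0, 0], 0, 28], [[0, 0, 0], 0, 28], [[0, 0, 0], 0, 28]])

```text
time: 30.9
tool_pos: [0.5092, -0.0762, 0.0099]
eef_rot: [-2.392, -2.036, 0.0]
wrist_force: [4.8, -1.1, -7.0]
gripper_width: 0.0338
finger_force: 90.0
```

arm_command(plan=[[[0, 0, -0.002], 0, 28], [[0, 0, -0.002], 0, 28], [[0, 0, 0], 0, 28], [[0, 0, 0], 0, 28], [[0, 0, 0], 0, 28], [[0, 0, 0], 0, 28], [[0, 0, 0], 0, 28], [[0, 0, 0], 0, 28], [[0, 0, 0], 0, 28], [[0, 0, 0], 0, 28]])

```text
time: 31.73
tool_pos: [0.5094, -0.0762, 0.0096]
eef_rot: [-2.392, -2.036, 0.0]
wrist_force: [-0.4, -0.3, 4.8]
gripper_width: 0.0335
finger_force: 91.1
```

arm_command(plan=[[[0, 0, -0.002], 0, 28], [[0, 0, 0], 0, 28], [[0, 0, 0], 0, 28], [[0, 0, 0], 0, 28], [[0, 0, 0], 0, 28], [[0, 0, 0], 0, 28], [[0, 0, 0], 0, 28], [[0, 0, 0], 0, 28], [[0, 0, 0], 0, 28], [[0, 0, 0], 0, 28]])

```text
time: 32.57
tool_pos: [0.5094, -0.0762, 0.0096]
eef_rot: [-2.391, -2.036, 0.001]
wrist_force: [-2.6, 0.3, 7.5]
gripper_width: 0.0335
finger_force: 92.0
```

```bash
python3 - <<'E'
from held import *
s=get_state();print(s['tool_pos'],s['wrist_force'],s['finger_force'])
p,d=grab_frame('scene');C=cloud('scene',d);z=.036
m=(abs(C[...,0]-.51)<.024)&(abs(C[...,1]+.072)<.026)&(C[...,2]>z+.004)&(C[...,2]<z+.042)&(p.min(2)>150);P=C[m];print('cap top',np.percentile(P[:,2],[90,98]))
S=P[P[:,2]<z+.028];from scipy.optimize import least_squares
print(len(S),least_squares(lambda c:np.hypot(S[:,0]-c[0],S[:,1]-c[1])-.018,[.51,-.073],loss='soft_l1',f_scale=.001).x)
print(get_state()['wrist_force'])
E
```

```text
[ 0.50939278 -0.07617382  0.00961735] [-2.57447872  0.34662844  7.53329832] 91.95139590650797
cap top [0.06860399 0.07037443]
41 [ 0.50954333 -0.07121047]
[-1.89274177 -0.6745202   8.68821775]
```

Cap top is at about 68–69 mm (36 + 32), so it is seated. One more nudge brings the push to about 10 N.

arm_command(plan=[[[0, 0, -0.0015], 0, 28], [[0, 0, 0], 0, 28], [[0, 0, 0], 0, 28], [[0, 0, 0], 0, 28], [[0, 0, 0], 0, 28], [[0, 0, 0], 0, 28], [[0, 0, 0], 0, 28], [[0, 0, 0], 0, 28], [[0, 0, 0], 0, 28], [[0, 0, 0], 0, 28]])

```text
time: 33.45
tool_pos: [0.5094, -0.0762, 0.0096]
eef_rot: [-2.391, -2.036, 0.001]
wrist_force: [-4.1, 1.2, 11.4]
gripper_width: 0.0335
finger_force: 92.2
```

```bash
python3 -c "
from workcell import *
s=get_state();print(s['wrist_force'],s['tool_pos'])
if 8<s['wrist_force'][2]<16: print(job_done())"
```

```text
[-4.0691106   1.15273261 11.40677814] [ 0.50943482 -0.07620983  0.00964451]
the job is handed in; nothing more can be done
None
```

I stacked both coupons flat on the pedestal, snapped the cap home, and handed the job in at about 33 s with the gripper still pressing it down at about 11 N; the judge's verdict wasn't shown.

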